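Sort cleaned iron finds into their storage trays

ROBOT

A 6-joint arm with a two-finger parallel gripper is mounted at the origin on the work surface. World frame = base frame: x ahead of the robot, y to its left, z up, the work surface at z = 0. Lengths are in m, angles in rad, forces in N, time in s.
With the tool pointing down it reaches from about 0.35 to 0.875 m from the base axis. Payload 4.2 kg.
Tool frame: the origin (TCP) lies on the front face of the gripper's body, between the roots of the fingers; the fingertips stand 73 mm ahead of it and the grasp point (between the pads) lies 54 mm ahead of it; z points along the fingers, y is the line along which they close (so a half turn about z gives the same grasp; the last joint's range is limited). The gripper opens to 85 mm and grips with 20 to 120 N. Pads are 22 mm wide; open, the fingers measure 114 mm over their backs; the gripper's body (76 mm by 85 mm) begins 54 mm behind the grasp point. The pads swing forward as they close: fully open they stand 13 mm farther back than shut.
Start: joints at [-0.997, 0.385, 0.008, 0, -1.194, -0.259], TCP at [0.194, -0.594, 0.304] pointing down, gripper open.
Joint ranges: [-3.14, 3.14], [-1.21, 2.06], [-1.07, 1.41], [-3.16, 2.05], [-2.99, -0.16], [-3.1, 3.1]. Speed limits (rad/s): [2.79, 2.79, 3.14, 3.14, 3.14, 3.14].

INTERFACE

Orientations are given as a unit quaternion [x, y, z, w].
In Python, from cell import env, camera, calibration, find_in, pinpoint gives the robot as it stands.
- The arm moves only by the shell command python3 -m inch 'ROWS'. ROWS is JSON, a list of rows, each a list of 7 numbers: the turn, a rotation vector about the tool's x, y, z in degrees, then the shift along the tool's x, y, z in mm, then the finger opening in mm, from 0 to 85.4. A call has 1 to 20 rows; each row shifts and turns the commanded pose from where the row before left it, along the tool's axes as they then stand; what a row does not reach is not made up. A row lasts 1/8 s, in which the tool goes at most 62.5 mm and 10.7 degrees, less where a joint would pass 70% of its speed; a pose out of reach is approached as far as the arm can. A call is refused whole if a number of a shift passes 62.5 or a number of a turn 10.7, either way. A call with a gripper value outside its range is refused whole. The fingers move at their own pace and stop on an object; the grip force is fixed at half the most. Time passes only in rows, so rows that do not move let the fingers close. It gives the time, the measured TCP pose, the force, the opening and the grip force at its end, in the units of the state.
- env.get_state(): the state, without advancing time (a new reading comes with each control period).
- camera(name): name is "scene" or "top" or "wrist"; returns the picture (420x560x3 uint8, red, green, blue); there is no depth.
- calibration(name): a dict with "mtx" (3x3 intrinsics, pixels), "rvec" (rotation vector, rad) and "tvec" (3), from world to camera coordinates, as OpenCV has them. Camera axes: x right, y down, z forward; pixel columns grow to the right and rows downward; lengths in m; the calibration is good to about 2 mm. The wrist camera is an equidistant fisheye: a pixel r from the principal point sees the ray r / f radians off the axis. A picture is of the moment at which its call begins: read the wrist's pose just before it. calibration takes no time and is no camera call; for the wrist camera it gives the pose at the moment of the call.
- env.finish_job(): hands the job in; it is judged then, once.
Trained networks look in the newest picture that a camera, given by its name, has taken for a name from the list of things; names that differ only in an ending like _2 or _b are one class to them, and where a whole thing is asked for, a point or a joint stands for the part that bears it (a point fixed in the world has none). Each returns a list of dicts, best first, with "p" (0 to 1); they miss things now and then, are a little off and sometimes report something else, mostly with a low value. They report only what shows in the picture. A call takes as long as a camera call. They do not tell look-alikes from the thing itself.
- find_in(query, camera): "position" ([x, y, z] in m, in the coordinates of the camera as it stood for that picture, good to about 4 mm: the middle of the surface that is visible of it).
- pinpoint(query, camera): "position" ([x, y, z] in m, in the coordinates of the camera as it stood for that picture, good to about 4 mm: a listed point, or the origin of a listed thing).
The state is a dict: "t": time; "joint_positions": joint angles; "qvel": joint speeds; "tau": joint torques, N m; "tcp_pos": TCP position; "eef_rot": TCP orientation; "contact_force": force on the tool from outside, world axes, zero at the start; "ft_torque": the same for the moment, N m; "finger_gap": opening from 0.0 (shut) to 1.0 (fully open); "gripper_force": force on a finger pad.
Only numpy, scipy, OpenCV 4.12 (cv2) and the standard library are available. Lean on these libraries where they do the work, as an engineer would, in place of code of your own. Each camera call takes 0.05 s, during which the arm holds its last target. There are 200 camera calls.

TASK

Put the five loose iron finds away by kind: each ring, key and buckle goes into the well of the tray whose ledge carries a tied-down example of the same kind. Set each one down gently without dropping it, so that in the end all lie flat on the tray floors, none on top of another or on a wall. Leave the jar and the brush where they are.

Things in the scene. Friction and masses are not known exactly. Their poses are not given: they have to be found in the camera images.
- ring_a: loose dark iron ring, outer diameter 44 mm, hole 26 mm, 14 mm high, lying flat. Origin at the ring's centre on its underside, z up. About 80 g. Interchangeable with the other ring
- ring_b: loose dark iron ring, outer diameter 44 mm, hole 26 mm, 14 mm high, lying flat. Origin at the ring's centre on its underside, z up. About 80 g. Interchangeable with the other ring
- key_a: loose dark iron key lying flat, 12 mm thick. Along its x: ring-shaped bow, 36 mm across, centred at x = -27 mm; round shank, 12 mm in diameter, along y = 0 to x = +42 mm, bare from -8 to +23 mm; flat bit from x = 24 to 38 mm sticking out to y = +22 mm. Origin on the underside below the shank's axis, z up. About 70 g. Same as the other key
- key_b: loose dark iron key lying flat, 12 mm thick. Along its x: ring-shaped bow, 36 mm across, centred at x = -27 mm; round shank, 12 mm in diameter, along y = 0 to x = +42 mm, bare from -8 to +23 mm; flat bit from x = 24 to 38 mm sticking out to y = +22 mm. Origin on the underside below the shank's axis, z up. About 70 g. Same as the other key
- buckle: loose dark iron buckle, a rectangular frame 52 mm (its x) by 38 mm (its y), 14 mm high, frame bars 8 mm wide, with a thin tongue along x through its middle; lies flat. Origin at the frame's centre on its underside, z up. About 70 g
- tray_rings: tray for rings: fixed grey tray: open well 120 mm (x) by 150 mm (y), white floor 6 mm and 6 mm thick walls 18 mm above the table. Origin on the table under the well's middle, z up. Beyond the +x wall (away from the robot) a ledge 54 mm deep, 18 mm high, with one ring tied down on it as example (fixed, 12 to 14 mm high, centred at x = +93 mm). Trays differ only in the example; they swap places, yaw up to 13 deg
- tray_keys: tray for keys: fixed grey tray: open well 120 mm (x) by 150 mm (y), white floor 6 mm and 6 mm thick walls 18 mm above the table. Origin on the table under the well's middle, z up. Beyond the +x wall (away from the robot) a ledge 54 mm deep, 18 mm high, with one key tied down on it as example (fixed, 12 to 14 mm high, centred at x = +93 mm). Trays differ only in the example; they swap places, yaw up to 13 deg
- tray_buckles: tray for buckles: fixed grey tray: open well 120 mm (x) by 150 mm (y), white floor 6 mm and 6 mm thick walls 18 mm above the table. Origin on the table under the well's middle, z up. Beyond the +x wall (away from the robot) a ledge 54 mm deep, 18 mm high, with one buckle tied down on it as example (fixed, 12 to 14 mm high, centred at x = +93 mm). Trays differ only in the example; they swap places, yaw up to 13 deg
- jar: bystander: amber jar with a white cap, 48 mm across, 75 mm high, standing on the table beyond the trays on the left; origin under its centre. Not to be moved
- brush: bystander: brush with a wooden handle, 170 mm long, lying roughly along world x beyond the trays on the right; origin on the table under the middle of its length. Not to be moved
Mind the look-alikes: they are no part of the job. Leave any green or red look-alike of the ring_a alone.

How it is judged:
At the end, for the whole second after the job is handed in: Both rings, both keys and the buckle lie flat (within 7 degrees) on the well floor of the tray of their kind (origin inside the well and within 3.5 mm of the floor's height), released and at rest (x of ring_a in the frame of tray_rings between -0.058 and 0.058 m and y of ring_a in the frame of tray_rings between -0.073 and 0.073 m and z of ring_a in the frame of tray_rings between 0.002 and 0.0095 m and angle between each of ring_a, ring_b, key_a, key_b, buckle's own z axis and vertical below 0.12 rad and linear speed of each of ring_a, ring_b, key_a, key_b, buckle below 0.02 m/s and angular speed of each of ring_a, ring_b, key_a, key_b, buckle below 0.3 rad/s and contact force between each of ring_a, ring_b, key_a, key_b, buckle and the fingers below 0.05 N and x of ring_b in the frame of tray_rings between -0.058 and 0.058 m and y of ring_b in the frame of tray_rings between -0.073 and 0.073 m and z of ring_b in the frame of tray_rings between 0.002 and 0.0095 m and x of key_a in the frame of tray_keys between -0.058 and 0.058 m and y of key_a in the frame of tray_keys between -0.073 and 0.073 m and z of key_a in the frame of tray_keys between 0.002 and 0.0095 m and x of key_b in the frame of tray_keys between -0.058 and 0.058 m and y of key_b in the frame of tray_keys between -0.073 and 0.073 m and z of key_b in the frame of tray_keys between 0.002 and 0.0095 m and x of buckle in the frame of tray_buckles between -0.058 and 0.058 m and y of buckle in the frame of tray_buckles between -0.073 and 0.073 m and z of buckle in the frame of tray_buckles between 0.002 and 0.0095 m); the robot touches nothing.
It fails at once if the jar or the brush is moved by more than 15 mm (distance of any of jar, brush from where it was at the start of the episode above 0.015 m).
It fails at once if a find is dropped or flung: faster than 0.5 m/s with no finger touching it (a fall of about 13 mm) ((linear speed of ring_a above 0.5 m/s and contact force between ring_a and the fingers below 0.01 N) or (linear speed of ring_b above 0.5 m/s and contact force between ring_b and the fingers below 0.01 N) or (linear speed of key_a above 0.5 m/s and contact force between key_a and the fingers below 0.01 N) or (linear speed of key_b above 0.5 m/s and contact force between key_b and the fingers below 0.01 N) or (linear speed of buckle above 0.5 m/s and contact force between buckle and the fingers below 0.01 N)).
It also fails if it takes over 115 s, if anything falls off the work surface, if the arm or the gripper's body presses on something with over 40 N, if the wrist force passes 120 N, or if a joint passes its speed limit or range.

## Working session

There is one attempt and no reset: what is moved stays moved. The work goes in short steps, Python scripts to look and compute and a shell command to move; the robot and the scene stay as the last step left them, time stands still between calls to the robot, and variables do not carry over. Pictures are saved under pics/ and viewed, at most 14 in all, crops included, and the job is handed in when it is done.

```bash
ls; mkdir -p pics
cat > h.py <<'E'
import numpy as np, cv2
from cell import env, camera, calibration, find_in, pinpoint
from scipy.spatial.transform import Rotation as R
def snap(n,f=None):
    c=calibration(n); im=camera(n)
    if f: cv2.imwrite(f'pics/{f}.png',im[:,:,::-1])
    return c,im
def w(c,p):
    M=R.from_rotvec(np.ravel(c['rvec'])); return M.inv().apply(np.array(p)-np.ravel(c['tvec']))
def unproj(c,uv,z):
    K=np.array(c['mtx']); d=np.linalg.inv(K)@[uv[0],uv[1],1]
    M=R.from_rotvec(np.ravel(c['rvec'])).inv(); o=-M.apply(np.ravel(c['tvec'])); d=M.apply(d)
    return o+d*(z-o[2])/d[2]
E
python3 - <<'E'
from h import *
for n in ['top','scene']:
    c,im=snap(n,n+'0'); print(n,np.round(w(c,[0,0,0]),3))
    for q in ['ring_a','key_a','buckle','tray_rings','tray_keys','tray_buckles','jar','brush']:
        for r in pinpoint(q,n)[:5]:
            if r['p']>.2: print(q,round(r['p'],2),np.round(w(c,r['position']),3))
s=env.get_state();print(s['tcp_pos'],s['eef_rot'],s['t'])
print(R.from_quat(s['eef_rot']).as_matrix().round(3))
E
```

```text
pics
top [ 0.48  -0.008  1.087]
ring_a 0.73 [0.416 0.2   0.001]
ring_a 0.71 [ 0.511  0.166 -0.   ]
ring_a 0.64 [0.584 0.159 0.   ]
ring_a 0.55 [ 0.503 -0.179  0.002]
key_a 0.63 [ 0.426 -0.103  0.001]
key_a 0.54 [ 0.471 -0.    -0.002]
buckle 0.85 [ 0.427  0.099 -0.003]
tray_rings 0.81 [ 0.625 -0.017  0.001]
tray_keys 0.87 [ 0.506 -0.353 -0.   ]
tray_buckles 0.74 [0.513 0.338 0.   ]
jar 0.63 [ 0.758  0.191 -0.   ]
brush 0.94 [ 0.772 -0.217  0.003]
scene [1.132 0.411 1.11 ]
ring_a 0.71 [0.587 0.155 0.002]
ring_a 0.56 [ 0.503  0.167 -0.001]
ring_a 0.48 [ 0.415  0.199 -0.002]
ring_a 0.45 [ 0.502 -0.177 -0.   ]
key_a 0.6 [ 0.429 -0.104 -0.001]
key_a 0.49 [0.467 0.006 0.001]
buckle 0.62 [0.431 0.097 0.001]
tray_rings 0.64 [ 0.62  -0.017  0.002]
tray_keys 0.75 [ 0.503 -0.35   0.   ]
tray_buckles 0.56 [0.516 0.341 0.004]
jar 0.74 [ 0.764  0.192 -0.001]
brush 0.82 [ 0.768 -0.216  0.002]
[ 0.19351834 -0.59424808  0.30392763] [-1.56754858e-01  9.87637542e-01  6.87374055e-06 -1.81787716e-06] 0.9
[[-0.951 -0.31  -0.   ]
 [-0.31   0.951  0.   ]
 [ 0.     0.    -1.   ]]
```

View pics/top0.png

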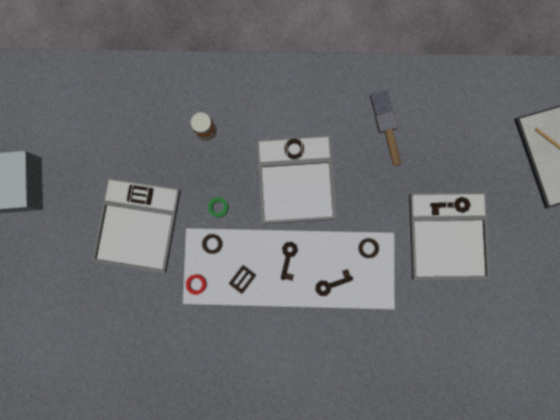

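Run:
```python
from h import *
c=calibration('top');im=cv2.imread('pics/top0.png')
def px(p): return cv2.projectPoints(np.array([p],float),np.array(c['rvec'],float),np.array(c['tvec'],float),np.array(c['mtx'],float),None)[0].ravel()
print(px([.5,0,0]),px([.6,0,0]),px([.5,.1,0]))
u=px([.46,.05,0]); x,y=map(int,u)
cr=im[max(0,y-80):y+80,max(0,x-105):x+105]; print(x,y,cr.shape); cv2.imwrite('pics/crop0.png',cv2.resize(cr,None,fx=3.7,fy=3.7,interpolation=2))
```

```text
[287.82540285 247.84551443] [288.77349425 202.74172309] [242.53994636 246.83738686]
264 265 (160, 210, 3)
```

The picture shows the buckle tray left (137,235), ring tray middle (297,192) and key tray right (448,248). Dark rings are at (212,244) and (369,248), keys at (288,262) and (333,283), and the buckle at (242,279). The green ring (218,207) and red ring (196,284) are to be left alone. Next I segment for exact poses.

Run:
```python
from h import *
c=calibration('top');im=cv2.imread('pics/top0.png').astype(np.uint8)
def up(pts,z): return np.array([unproj(c,p,z)[:2] for p in pts])
hsv=cv2.cvtColor(im,cv2.COLOR_BGR2HSV); 
print('bright mat',im[300,300],'dark',im[283,322])
big=cv2.resize(im,None,fx=4,fy=4,interpolation=cv2.INTER_CUBIC); g=cv2.cvtColor(big,cv2.COLOR_BGR2GRAY)
def px4(p): return (np.array(p)-1.5)/4
m=np.zeros_like(g); cv2.fillConvexPoly(m,np.array([[187,232],[391,235],[391,304],[187,302]])*4,255)
d=((g<95)&(m>0)).astype(np.uint8)
cs,_=cv2.findContours(d,cv2.RETR_EXTERNAL,cv2.CHAIN_APPROX_NONE)
for k in cs:
    if cv2.contourArea(k)<1500: continue
    f=np.zeros_like(g); cv2.drawContours(f,[k],-1,255,-1)
    pts=up([px4(p[0]) for p in k],.007); r=cv2.minAreaRect((pts*1000).astype(np.float32))
    print('obj',np.round(r[0],1),np.round(r[1],1),round(r[2],1),'boxed', np.round(cv2.boxPoints(r)).tolist(), 'ctr',pts.mean(0).round(4))
# trays
w_=(g>130).astype(np.uint8)
for n,(x,y) in {'buckles':(137,235),'rings':(297,192),'keys':(448,248)}.items():
    l,s=cv2.connectedComponents(w_); b=(l==l[y*4,x*4]).astype(np.uint8)
    k=max(cv2.findContours(b,0,1)[0],key=cv2.contourArea)
    pts=up([px4(p[0]) for p in k],.006); r=cv2.minAreaRect((pts*1000).astype(np.float32)); print(n,np.round(r[0]),np.round(r[1]),round(r[2],1))
# keys crop
cr=im[235:305,185:395]; cv2.imwrite('pics/crop1.png',cv2.resize(cr,None,fx=3.8,fy=3.8,interpolation=2))
```

```text
bright mat [178 175 173] dark [23 33 44]
obj [416.7 197.9] [40.  42.2] 2.2 boxed [[396.0, 218.0], [398.0, 176.0], [437.0, 178.0], [436.0, 220.0]] ctr [0.4171 0.1985]
obj [428.4 -98.9] [33. 83.] 31.5 boxed [[393.0, -72.0], [436.0, -143.0], [464.0, -126.0], [421.0, -55.0]] ctr [ 0.4269 -0.1016]
obj [430.3  98.2] [36.9 51.1] 54.5 boxed [[399.0, 98.0], [440.0, 68.0], [462.0, 98.0], [420.0, 128.0]] ctr [0.4304 0.0984]
obj [472.6  -3. ] [32.7 82.3] 88.3 boxed [[431.0, -18.0], [513.0, -21.0], [514.0, 12.0], [432.0, 15.0]] ctr [ 4.702e-01 -2.000e-04]
obj [ 504.  -175.5] [41.9 43. ] 0.3 boxed [[483.0, -154.0], [483.0, -197.0], [525.0, -197.0], [525.0, -154.0]] ctr [ 0.5041 -0.1754]
obj [506.  167.3] [41.7 43.6] 1.3 boxed [[485.0, 189.0], [486.0, 145.0], [527.0, 146.0], [526.0, 190.0]] ctr [0.5059 0.167 ]Traceback (most recent call last):
  File "<stdin>", line 19, in <module>
TypeError: 'int' object is not subscriptable
```

Run:
```python
from h import *
from scipy.optimize import minimize
c=calibration('top');im=cv2.imread('pics/top0.png')
def up(pts,z): return np.array([unproj(c,p,z)[:2] for p in pts])
big=cv2.resize(im,None,fx=4,fy=4,interpolation=cv2.INTER_CUBIC); g=cv2.cvtColor(big,cv2.COLOR_BGR2GRAY)
px4=lambda p:(np.array(p)-1.5)/4
s,l=cv2.connectedComponents((g>130).astype(np.uint8))
for n,(x,y) in {'buckles':(137,235),'rings':(297,192),'keys':(448,248)}.items():
    b=(l==l[y*4,x*4]).astype(np.uint8)
    k=max(cv2.findContours(b,0,1)[0],key=cv2.contourArea)
    r=cv2.minAreaRect((up([px4(p[0]) for p in k],.006)*1000).astype(np.float32)); print(n,np.round(r[0]),np.round(r[1]),round(r[2],1))
# metric image 1mm/px around key: rows=x, cols=y
Kp=lambda P: cv2.projectPoints(P,np.array(c['rvec'],float),np.array(c['tvec'],float),np.array(c['mtx'],float),None)[0].reshape(-1,2)
X,Y=np.meshgrid(np.arange(-.06,.06,.001),np.arange(-.06,.06,.001),indexing='ij')
def model(x,y):
    rr=np.hypot(x+.027,y); m=((rr<.018)&(rr>.009))|((abs(y)<.006)&(x>-.012)&(x<.042))|((x>.024)&(x<.038)&(y>0)&(y<.022)); return m*1.
for c0 in ([.4284,-.0989],[.4726,-.003]):
    P=np.stack([X+c0[0],Y+c0[1],0*X+.008],-1).reshape(-1,3); q=Kp(P).astype(np.float32)
    v=cv2.remap(cv2.cvtColor(im,cv2.COLOR_BGR2GRAY),q[:,0].reshape(X.shape),q[:,1].reshape(X.shape),cv2.INTER_LINEAR).astype(float); D=(v<100)*1.
    D=cv2.GaussianBlur(D,(0,0),2)
    def cost(p):
        ct,st=np.cos(p[2]),np.sin(p[2]); dx,dy=X-p[0]*.01,Y-p[1]*.01
        return ((cv2.GaussianBlur(model(ct*dx+st*dy,-st*dx+ct*dy),(0,0),2)-D)**2).sum()
    best=min((minimize(cost,[0,0,a],method='Nelder-Mead',options=dict(initial_simplex=[[0,0,a],[.5,0,a],[0,.5,a],[0,0,a+.2]])) for a in np.arange(0,6.28,.4)),key=lambda r:r.fun)
    print('key',np.array(c0)+best.x[:2]*.01,np.degrees(best.x[2])%360,best.fun,cost([0,0,0]))
```

```text
buckles [517. 340.] [148. 122.] 82.4
rings [624. -17.] [121. 152.] 5.0
keys [ 507. -350.] [122. 149.] 1.8
key [ 0.42482219 -0.10234702] 290.42521947973864 228.5289103848221 2050.046687808443
key [0.47128301 0.00191822] 167.3409373724858 121.79255185644828 790.4762982106192
```

```bash
cat >> h.py <<'E'
def plan(x,y,z,phi,verbose=1):
    s=env.get_state(); M=R.from_quat(s['eef_rot']).as_matrix(); p=np.array(s['tcp_pos'])
    d=M.T@(np.array([x,y,z])-p)*1000; now=np.degrees(np.arctan2(M[1,1],M[0,1]))
    t=-((phi-now+90)%180-90)   # tool-z turn, shortest mod 180
    print('t',round(s['t'],2),'tcp',np.round(p,4),'phi',round(now,1),'shift',np.round(d,1),'turn',round(t,1),'tilt',np.round(M[:,2],3),'q6',round(s['joint_positions'][5],2),'gap',round(s['finger_gap']*85.4,1),'F',np.round(s['contact_force'],1),'grip',round(s['gripper_force'],1))
E
python3 -c "
from h import *
plan(.45,-.26,.12,5)"
```

```text
t 0.9 tcp [ 0.1935 -0.5942  0.3039] phi 108.0 shift [-347.4  238.4  183.9] turn -77.0 tilt [-0.  0. -1.] q6 -0.26 gap 85.4 F [ 0.5 -0.1 -0.3] grip 0.0
```

```bash
python3 -m inch '[[0,0,0,-43.4,29.8,0,0],[0,0,0,-43.4,29.8,0,0],[0,0,0,-43.4,29.8,0,0],[0,0,0,-43.4,29.8,0,0],[0,0,0,-43.4,29.8,0,0],[0,0,0,-43.4,29.8,0,0],[0,0,0,-43.4,29.8,0,0],[0,0,0,-43.4,29.8,0,0],[0,0,-9.6,0,0,24,0],[0,0,-9.6,0,0,24,0],[0,0,-9.6,0,0,24,0],[0,0,-9.6,0,0,24,0],[0,0,-9.6,0,0,24,0],[0,0,-9.6,0,0,24,0],[0,0,-9.6,0,0,24,0],[0,0,-9.6,0,0,24,0],[0,0,0,0,0,10,0],[0,0,0,0,0,0,0]]'; python3 -c "
from h import *
plan(.504,-.1755,.12,5)"
```

```text
t: 3.15
tcp_pos: [0.4498, -0.2601, 0.1017]
eef_rot: [0.736, -0.677, -0.0, 0.0]
contact_force: [0.6, -0.4, 0.2]
finger_gap: 0.001
gripper_force: 0.0
t 3.15 tcp [ 0.4498 -0.2601  0.1017] phi -175.3 shift [-79.9 -60.9 -18.4] turn -0.3 tilt [-0.001  0.    -1.   ] q6 0.29 gap 0.1 F [ 0.6 -0.4  0.2] grip 0.0
```

Works well. Probe shut fingertip height here.

```bash
python3 -m inch '[[0,0,0,0,0,8,0],[0,0,0,0,0,4,0],[0,0,0,0,0,2,0],[0,0,0,0,0,0,0]]';python3 -m inch '[[0,0,0,0,0,2,0],[0,0,0,0,0,2,0],[0,0,0,0,0,2,0],[0,0,0,0,0,0,0]]';python3 -m inch '[[0,0,0,0,0,2,0],[0,0,0,0,0,2,0],[0,0,0,0,0,1,0],[0,0,0,0,0,0,0]]'
```

```text
t: 3.65
tcp_pos: [0.4502, -0.2601, 0.0899]
eef_rot: [0.736, -0.676, 0.001, -0.0]
contact_force: [-3.2, 3.9, 11.8]
finger_gap: -0.001
gripper_force: 6.7
t: 4.15
tcp_pos: [0.4504, -0.2601, 0.0888]
eef_rot: [0.737, -0.676, 0.001, 0.0]
contact_force: [-12.4, 10.1, 49.0]
finger_gap: -0.001
gripper_force: 23.7
t: 4.65
tcp_pos: [0.4505, -0.2602, 0.0882]
eef_rot: [0.738, -0.675, 0.002, 0.0]
contact_force: [-20.3, 18.1, 79.6]
finger_gap: 0.003
gripper_force: 38.5
```

```bash
python3 -m inch '[[0,0,0,0,0,-15,0],[0,0,0,0,0,-30,65],[0,0,-0.3,-40,-30.5,0,65],[0,0,0,-40,-30.5,0,65],[0,0,0,0,0,0,65]]'; python3 -c "
from h import *
plan(.504,-.1755,.087,5)"
```

```text
t: 5.28
tcp_pos: [0.5057, -0.1729, 0.1223]
eef_rot: [0.739, -0.673, 0.001, -0.001]
contact_force: [0.1, -0.6, 0.4]
finger_gap: 0.756
gripper_force: 0.0
t 5.28 tcp [ 0.5057 -0.1729  0.1223] phi -174.6 shift [ 2.4  2.  35.3] turn 0.4 tilt [ 0.002 -0.    -1.   ] q6 0.12 gap 64.5 F [ 0.1 -0.6  0.4] grip 0.0
```

```bash
python3 -m inch '[[0,0,0,2.4,2,20,65],[0,0,0.4,0,0,13,65],[0,0,0,0,0,2,65],[0,0,0,0,0,0,44],[0,0,0,0,0,0,36],[0,0,0,0,0,0,36],[0,0,0,0,0,0,36],[0,0,0,0,0,0,36]]'; python3 -c "
from h import *
plan(.504,-.1755,.087,5)"
```

```text
t: 6.28
tcp_pos: [0.5019, -0.1776, 0.0871]
eef_rot: [0.736, -0.677, 0.0, -0.0]
contact_force: [0.1, 1.0, 0.6]
finger_gap: 0.427
gripper_force: 0.0
t 6.28 tcp [ 0.5019 -0.1776  0.0871] phi -175.3 shift [-2.  -2.2  0.1] turn -0.3 tilt [ 0. -0. -1.] q6 0.12 gap 36.4 F [0.1 1.  0.6] grip 0.0
```

Run:
```python
from h import *
a=snap('wrist')[1]; b=snap('scene')[1]; print(calibration('wrist'))
c=calibration('scene'); u=cv2.projectPoints(np.array([[.49,-.19,.03]]),np.array(c['rvec'],float),np.array(c['tvec'],float),np.array(c['mtx'],float),None)[0].ravel().astype(int); print(u)
x0,y0=np.clip(u[0]-60,0,440),np.clip(u[1]-70,0,300)
b=cv2.resize(b[y0:y0+120,x0:x0+120],(400,400),interpolation=2)
o=np.hstack([cv2.resize(a,(400,300)),np.zeros((300,1,3),np.uint8)]); o=cv2.copyMakeBorder(o,0,100,0,0,0)[:,:399]
cv2.imwrite('pics/a1.png',np.hstack([o,b])[:,:,::-1])
```

```text
{'mtx': array([[325.1922621 ,   0.        , 276.59579298],
       [  0.        , 325.1922621 , 213.17405928],
       [  0.        ,   0.        ,   1.        ]]), 'rvec': array([-0.12795821,  3.08334555,  0.51343404]), 'tvec': array([0.48438896, 0.23506947, 0.24582604])}
[252 155]
```

View pics/a1.png

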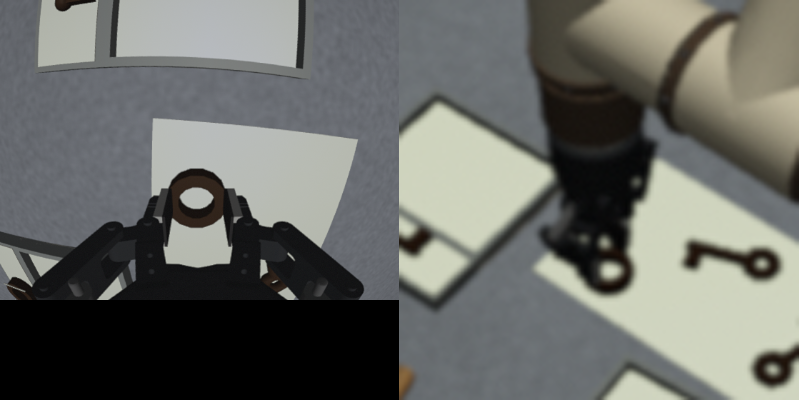

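The wrist view shows the ring centred between the pads at (197,197), and the fingertips look to be above it. Check where the ring is against the expected position.

Run:
```python
from h import *
for n in ['scene','wrist']:
    c,im=snap(n)
    for r in pinpoint('ring_a',n)[:5]: print(n,round(r['p'],2),np.round(w(c,r['position']),3))
c=calibration('scene'); print(unproj(c,(254,166),.007))
# wrist px of tcp-axis points and ring
c=calibration('wrist'); M=R.from_rotvec(np.ravel(c['rvec']));print('cam',w(c,[0,0,0]))
for p in ([.504,-.1755,.014],[.5019,-.1776,.014],[.5019,-.1776,.0]):
    v=M.apply(p)+np.ravel(c['tvec']); th=np.arccos(v[2]/np.linalg.norm(v)); u=v[:2]/np.hypot(*v[:2])*th*325.2+[276.6,213.2]; print(u/1.4)
```

```text
scene 0.64 [ 0.584  0.156 -0.002]
scene 0.6 [ 0.503  0.165 -0.003]
scene 0.5 [ 0.416  0.202 -0.003]
scene 0.41 [ 0.5   -0.176  0.003]
wrist 0.79 [ 0.499 -0.173 -0.002]
[ 0.50341353 -0.17517958  0.007     ]
cam [ 0.50764898 -0.26092209  0.15653151]
[192.79829698 201.04846887]
[195.98110797 198.74056665]
[196.09978118 189.47199776]
```

The earlier contact was the key tray's wall (18 mm), so the shut tips are 73 mm ahead as stated. I'll open and go lower.

```bash
python3 -m inch '[[0,0,0,-2,-2,0,65],[0,0,0,0,0,0,65],[0,0,0,0,0,0,65],[0,0,0,0,0,7,65],[0,0,0,0,0,7,65],[0,0,0,0,0,0,65],[0,0,0,0,0,0,36],[0,0,0,0,0,0,36],[0,0,0,0,0,0,36],[0,0,0,0,0,0,36],[0,0,0,0,0,0,36]]'; python3 -c "
from h import *
plan(.504,-.1755,.087,5)"
```

```text
t: 7.95
tcp_pos: [0.504, -0.1755, 0.0733]
eef_rot: [0.736, -0.677, 0.0, -0.0]
contact_force: [-0.2, 0.9, 4.2]
finger_gap: 0.492
gripper_force: 61.2
t 7.95 tcp [ 0.504  -0.1755  0.0733] phi -175.3 shift [ -0.    0.  -13.7] turn -0.3 tilt [ 0.001 -0.    -1.   ] q6 0.11 gap 42.0 F [-0.2  0.9  4.2] grip 61.2
```

```bash
python3 -m inch '[[0,0,0,0,0,-12,36],[0,0,0,0,0,-25,36],[0,0,0,0,0,-25,36],[0,0,0,0,0,0,36]]'; python3 -c "
from h import *
plan(.627,-.054,.0833,5)"
```

```text
t: 8.45
tcp_pos: [0.5047, -0.1756, 0.137]
eef_rot: [0.736, -0.677, 0.002, -0.001]
contact_force: [-0.5, 0.4, -0.4]
finger_gap: 0.494
gripper_force: 60.9
t 8.45 tcp [ 0.5047 -0.1756  0.137 ] phi -175.3 shift [-111.1 -131.7   54.2] turn -0.3 tilt [ 0.005 -0.    -1.   ] q6 0.11 gap 42.2 F [-0.5  0.4 -0.4] grip 60.9
```

```bash
python3 -m inch '[[0,0,0,-27.8,-32.9,0,36],[0,0,0,-27.8,-32.9,0,36],[0,0,0,-27.8,-32.9,0,36],[0,0,0,-27.8,-32.9,0,36],[0,0,0,0,0,20,36],[0,0,0,0,0,20,36],[0,0,0,0,0,10,36],[0,0,0,0,0,0,36],[0,0,0,0,0,0,36]]'; python3 -c "
from h import *
plan(.627,-.054,.0803,5)"
```

```text
t: 9.57
tcp_pos: [0.6261, -0.0539, 0.0855]
eef_rot: [0.736, -0.677, 0.0, -0.0]
contact_force: [0.6, 0.3, -0.0]
finger_gap: 0.491
gripper_force: 61.0
t 9.57 tcp [ 0.6261 -0.0539  0.0855] phi -175.3 shift [ 0.2 -0.9  5.2] turn -0.3 tilt [ 0.001  0.    -1.   ] q6 -0.09 gap 41.9 F [ 0.6  0.3 -0. ] grip 61.0
```

Lower in small steps until contact, then release.

```bash
python3 -m inch '[[0,0,0,0,0,2,36],[0,0,0,0,0,2,36],[0,0,0,0,0,1,36],[0,0,0,0,0,1,36],[0,0,0,0,0,0,36]]'; python3 -m inch '[[0,0,0,0,0,0,46],[0,0,0,0,0,0,52],[0,0,0,0,0,0,56],[0,0,0,0,0,0,56],[0,0,0,0,0,-10,56],[0,0,0,0,0,-20,56],[0,0,0,0,0,-30,40],[0,0,0,0,0,0,40]]'; python3 -c "
from h import *
plan(.4274,-.1094,.1,20.4)"
```

```text
t: 10.2
tcp_pos: [0.6257, -0.0538, 0.0794]
eef_rot: [0.736, -0.677, 0.0, 0.0]
contact_force: [-0.7, -0.2, 3.6]
finger_gap: 0.491
gripper_force: 61.3
t: 11.2
tcp_pos: [0.6274, -0.0537, 0.1424]
eef_rot: [0.736, -0.677, 0.002, -0.003]
contact_force: [-0.5, 0.6, 0.3]
finger_gap: 0.468
gripper_force: 0.0
t 11.2 tcp [ 0.6274 -0.0537  0.1424] phi -175.2 shift [ 38.9 204.2  41. ] turn -15.6 tilt [ 0.007  0.001 -1.   ] q6 -0.09 gap 39.9 F [-0.5  0.6  0.3] grip 0.0
```

```bash
python3 -m inch '[[0,0,0,9.7,51,0,40],[0,0,0,9.7,51,0,40],[0,0,0,9.7,51,0,40],[0,0,0,9.7,51,0,40],[0,0,-7.8,0,0,20,40],[0,0,-7.8,0,0,20,40],[0,0,0,0,0,0,40],[0,0,0,0,0,0,40]]'
python3 - <<'E'
from h import *
plan(.4274,-.1094,.075,20.4)
c,im=snap('wrist','w2')
for r in pinpoint('key_a','wrist')[:3]: print(round(r['p'],2),np.round(w(c,r['position']),4))
E
```

```text
t: 12.2
tcp_pos: [0.426, -0.1093, 0.0993]
eef_rot: [0.82, -0.572, 0.0, -0.0]
contact_force: [0.2, -0.5, 0.7]
finger_gap: 0.467
gripper_force: 0.0
t 12.2 tcp [ 0.426  -0.1093  0.0993] phi -159.8 shift [ 0.6 -1.3 24.3] turn -0.2 tilt [ 0. -0. -1.] q6 0.23 gap 39.9 F [ 0.2 -0.5  0.7] grip 0.0
0.91 [ 0.4219 -0.1018 -0.0021]
0.62 [ 0.4707  0.0073 -0.0028]
```

View pics/w2.png

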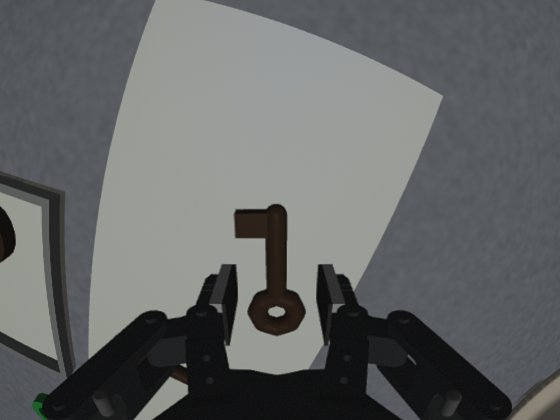

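The wrist view shows the key upright in the picture at (276,260), centred and aligned between the pads. Descend and grip.

```bash
python3 -m inch '[[0,0,0,0.6,-1.3,16,40],[0,0,0,0,0,8,40],[0,0,0,0,0,0,30],[0,0,0,0,0,0,20],[0,0,0,0,0,0,5],[0,0,0,0,0,0,5],[0,0,0,0,0,0,5],[0,0,0,0,0,0,5]]';python3 -m inch '[[0,0,0,0,0,-12,5],[0,0,0,0,0,-25,5],[0,0,0,0,0,-25,5],[0,0,0,0,0,0,5]]'; python3 -c "
from h import *
plan(.5155,-.3828,.082,91.8)"
```

```text
t: 13.3
tcp_pos: [0.4272, -0.1094, 0.0755]
eef_rot: [0.821, -0.571, 0.0, -0.0]
contact_force: [-0.2, 1.3, 5.8]
finger_gap: 0.11
gripper_force: 58.8
t: 13.8
tcp_pos: [0.4281, -0.1093, 0.1389]
eef_rot: [0.821, -0.571, 0.002, -0.002]
contact_force: [-0.2, -0.2, -1.3]
finger_gap: 0.106
gripper_force: 58.7
t 13.8 tcp [ 0.4281 -0.1093  0.1389] phi -159.7 shift [286.7  13.4  57.2] turn -71.5 tilt [ 0.005  0.001 -1.   ] q6 0.23 gap 9.0 F [-0.2 -0.2 -1.3] grip 58.7
```

```bash
python3 -m inch '[[0,0,0,47.8,2.2,0,5],[0,0,0,47.8,2.2,0,5],[0,0,0,47.8,2.2,0,5],[0,0,0,47.8,2.2,0,5],[0,0,0,47.8,2.2,0,5],[0,0,0,47.8,2.2,0,5],[0,0,-9,0,0,0,5],[0,0,-9,0,0,0,5],[0,0,-9,0,0,0,5],[0,0,-9,0,0,0,5],[0,0,-9,0,0,5,5],[0,0,-9,0,0,10,5],[0,0,-9,0,0,10,5],[0,0,-8.5,0,0,10,5],[0,0,0,0,0,0,5],[0,0,0,0,0,0,5]]'
python3 - <<'E'
from h import *
plan(.5155,-.3828,.082,91.8)
c,im=snap('wrist','w3')
E
```

```text
t: 15.8
tcp_pos: [0.5143, -0.3829, 0.1016]
eef_rot: [1.0, 0.015, -0.0, -0.0]
contact_force: [0.1, -0.7, 0.3]
finger_gap: 0.105
gripper_force: 58.6
t 15.8 tcp [ 0.5143 -0.3829  0.1016] phi -88.3 shift [ 1.3 -0.1 19.6] turn -0.1 tilt [-0.  0. -1.] q6 1.99 gap 9.0 F [ 0.1 -0.7  0.3] grip 58.6
```

View pics/w3.png

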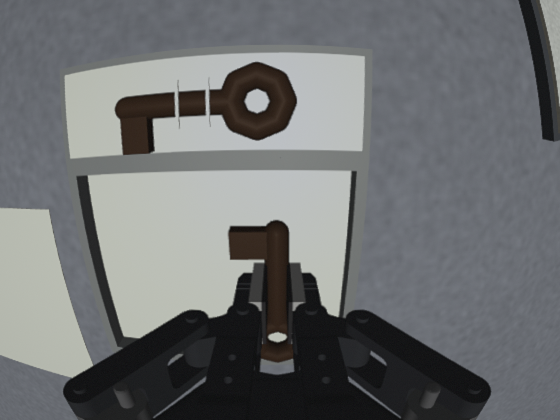

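The key hangs straight in the grip over the right half of the key tray, its tip at (277,228), clear of the walls. Lower it.

```bash
python3 -m inch '[[0,0,0,1.3,0,10,5],[0,0,0,0,0,4,5],[0,0,0,0,0,2,5],[0,0,0,0,0,2,5],[0,0,0,0,0,1,5],[0,0,0,0,0,1,5],[0,0,0,0,0,0,5]]'
```

```text
t: 16.73
tcp_pos: [0.5156, -0.3829, 0.0819]
eef_rot: [1.0, 0.016, 0.0, -0.0]
contact_force: [-0.1, 0.6, -0.7]
finger_gap: 0.109
gripper_force: 58.6
```

```bash
python3 -m inch '[[0,0,0,0,0,1,5],[0,0,0,0,0,0,5]]'; python3 -m inch '[[0,0,0,0,0,0,12],[0,0,0,0,0,0,18],[0,0,0,0,0,0,24],[0,0,0,0,0,-3,26],[0,0,0,0,0,-12,26],[0,0,0,0,0,-25,26],[0,0,0,0,0,-25,40],[0,0,0,0,0,0,40]]'; python3 -c "
from h import *
plan(.464,.0035,.075,77.3)"
```

```text
t: 16.98
tcp_pos: [0.5157, -0.383, 0.0816]
eef_rot: [1.0, 0.016, 0.0, 0.0]
contact_force: [-0.8, 0.4, 3.7]
finger_gap: 0.101
gripper_force: 59.0
t: 17.98
tcp_pos: [0.5169, -0.3836, 0.1493]
eef_rot: [1.0, 0.016, 0.003, 0.002]
contact_force: [0.2, 0.8, -1.2]
finger_gap: 0.469
gripper_force: 0.0
t 17.98 tcp [ 0.5169 -0.3836  0.1493] phi -88.1 shift [ -40.8 -388.8   72.9] turn 14.6 tilt [ 0.006 -0.003 -1.   ] q6 1.99 gap 40.0 F [ 0.2  0.8 -1.2] grip 0.0
```

```bash
python3 -m inch '[[0,0,0,-5.1,-48.6,0,40],[0,0,0,-5.1,-48.6,0,40],[0,0,0,-5.1,-48.6,0,40],[0,0,0,-5.1,-48.6,0,40],[0,0,0,-5.1,-48.6,0,40],[0,0,0,-5.1,-48.6,0,40],[0,0,0,-5.1,-48.6,0,40],[0,0,0,-5.1,-48.6,0,40],[0,0,7.3,0,0,20,40],[0,0,7.3,0,0,20,40],[0,0,0,0,0,8,40],[0,0,0,0,0,0,40],[0,0,0,0,0,0,40]]'
python3 - <<'E'
from h import *
plan(.464,.0035,.075,77.3)
c,im=snap('wrist','w4')
for r in pinpoint('key_a','wrist')[:3]: print(round(r['p'],2),np.round(w(c,r['position']),4))
E
```

```text
t: 19.6
tcp_pos: [0.4628, 0.0043, 0.0984]
eef_rot: [0.994, -0.111, 0.001, -0.0]
contact_force: [1.2, -0.4, 0.1]
finger_gap: 0.471
gripper_force: 0.0
t 19.6 tcp [0.4628 0.0043 0.0984] phi -102.7 shift [ 1.3  0.5 23.4] turn -0.0 tilt [ 0.001  0.    -1.   ] q6 0.99 gap 40.2 F [ 1.2 -0.4  0.1] grip 0.0
0.76 [ 0.4675  0.0075 -0.0014]
```

View pics/w4.png

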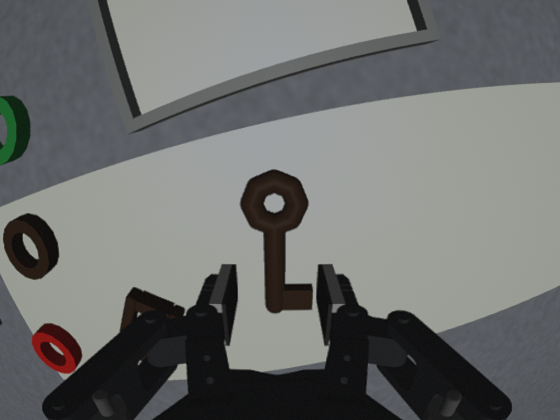

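Key 2 is upright and centred between the pads, its bow at (274,202). Grip it.

```bash
python3 -m inch '[[0,0,0,1.3,0.5,15,40],[0,0,0,0,0,8,40],[0,0,0,0,0,0,30],[0,0,0,0,0,0,20],[0,0,0,0,0,0,5],[0,0,0,0,0,0,5],[0,0,0,0,0,0,5],[0,0,0,0,0,0,5]]';python3 -m inch '[[0,0,0,0,0,-12,5],[0,0,0,0,0,-25,5],[0,0,0,0,0,-25,5],[0,0,0,0,0,0,5]]'; python3 -c "
from h import *
plan(.4985,-.3172,.082,91.8)"
```

```text
t: 20.7
tcp_pos: [0.4638, 0.0038, 0.0755]
eef_rot: [0.994, -0.111, 0.0, -0.0]
contact_force: [-0.5, -0.5, 4.9]
finger_gap: 0.107
gripper_force: 58.9
t: 21.2
tcp_pos: [0.4644, 0.0039, 0.1389]
eef_rot: [0.994, -0.111, 0.002, -0.001]
contact_force: [-0.4, 1.1, -1.1]
finger_gap: 0.108
gripper_force: 58.5
t 21.2 tcp [0.4644 0.0039 0.1389] phi -102.8 shift [103.9 305.8  56.5] turn -14.6 tilt [ 0.005  0.002 -1.   ] q6 0.99 gap 9.2 F [-0.4  1.1 -1.1] grip 58.5
```

```bash
python3 -m inch '[[0,0,0,14.8,43.7,0,5],[0,0,0,14.8,43.7,0,5],[0,0,0,14.8,43.7,0,5],[0,0,0,14.8,43.7,0,5],[0,0,0,14.8,43.7,0,5],[0,0,0,14.8,43.7,0,5],[0,0,0,14.8,43.7,0,5],[0,0,-7.3,0,0,15,5],[0,0,-7.3,0,0,15,5],[0,0,0,0,0,5,5],[0,0,0,0,0,0,5],[0,0,0,0,0,0,5]]'
python3 - <<'E'
from h import *
plan(.4985,-.3172,.082,91.8)
c,im=snap('wrist','w5')
E
```

```text
t: 22.7
tcp_pos: [0.4973, -0.3175, 0.1024]
eef_rot: [1.0, 0.016, 0.0, 0.0]
contact_force: [1.0, 0.3, -0.9]
finger_gap: 0.108
gripper_force: 58.6
t 22.7 tcp [ 0.4973 -0.3175  0.1024] phi -88.2 shift [ 1.1 -0.3 20.4] turn 0.0 tilt [ 0.001 -0.    -1.   ] q6 1.9 gap 9.2 F [ 1.   0.3 -0.9] grip 58.6
```

View pics/w5.png

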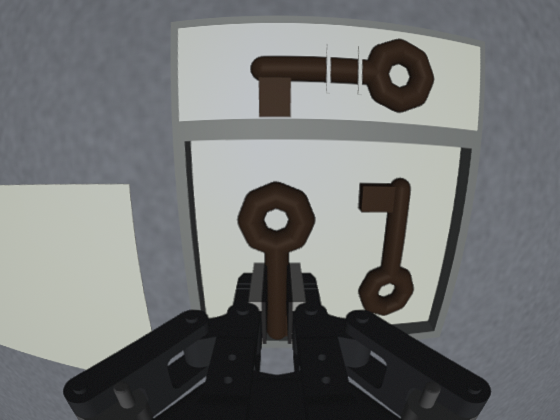

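Key 1 lies flat in the right half (390,245). Key 2 hangs over the free left half (276,260).

```bash
python3 -m inch '[[0,0,0,1.1,0,10,5],[0,0,0,0,0,4,5],[0,0,0,0,0,2,5],[0,0,0,0,0,2,5],[0,0,0,0,0,1,5],[0,0,0,0,0,1,5],[0,0,0,0,0,1,5],[0,0,0,0,0,0,5]]'; python3 -m inch '[[0,0,0,0,0,0,12],[0,0,0,0,0,0,18],[0,0,0,0,0,0,24],[0,0,0,0,0,-3,26],[0,0,0,0,0,-12,26],[0,0,0,0,0,-25,26],[0,0,0,0,0,-25,60],[0,0,0,0,0,0,60]]'; python3 -c "
from h import *
plan(.4303,.0982,.075,54.5)"
```

```text
t: 23.75
tcp_pos: [0.4982, -0.3176, 0.0815]
eef_rot: [1.0, 0.016, 0.0, 0.0]
contact_force: [-2.1, 0.6, 3.9]
finger_gap: 0.101
gripper_force: 59.0
t: 24.75
tcp_pos: [0.4994, -0.3181, 0.149]
eef_rot: [1.0, 0.016, 0.003, 0.001]
contact_force: [0.2, 0.9, -0.3]
finger_gap: 0.691
gripper_force: 0.0
t 24.75 tcp [ 0.4994 -0.3181  0.149 ] phi -88.1 shift [ -56.  -418.5   72.6] turn 37.4 tilt [ 0.006 -0.002 -1.   ] q6 1.9 gap 59.0 F [ 0.2  0.9 -0.3] grip 0.0
```

```bash
python3 -m inch '[[0,0,0,-6.2,-46.5,0,60],[0,0,0,-6.2,-46.5,0,60],[0,0,0,-6.2,-46.5,0,60],[0,0,0,-6.2,-46.5,0,60],[0,0,0,-6.2,-46.5,0,60],[0,0,0,-6.2,-46.5,0,60],[0,0,0,-6.2,-46.5,0,60],[0,0,0,-6.2,-46.5,0,60],[0,0,0,-6.2,-46.5,0,60],[0,0,9.4,0,0,12,60],[0,0,9.4,0,0,12,60],[0,0,9.4,0,0,12,60],[0,0,9.2,0,0,12,60],[0,0,0,0,0,0,60],[0,0,0,0,0,0,60]]'
python3 - <<'E'
from h import *
plan(.4303,.0982,.073,54.5)
c,im=snap('wrist','w6')
for r in pinpoint('buckle','wrist')[:3]: print(round(r['p'],2),np.round(w(c,r['position']),4))
E
```

```text
t: 26.62
tcp_pos: [0.429, 0.099, 0.0981]
eef_rot: [0.953, -0.304, 0.0, -0.0]
contact_force: [0.5, -0.6, 0.4]
finger_gap: 0.7
gripper_force: 0.0
t 26.62 tcp [0.429  0.099  0.0981] phi -125.4 shift [ 1.5 -0.1 25.1] turn 0.1 tilt [ 0.  0. -1.] q6 0.35 gap 59.8 F [ 0.5 -0.6  0.4] grip 0.0
0.89 [0.4284 0.1013 0.0018]
```

View pics/w6.png

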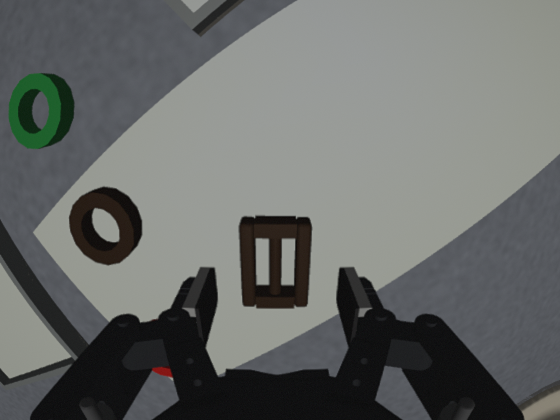

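The buckle is upright at (275,262), aligned and centred. Grip it.

```bash
python3 -m inch '[[0,0,0,1.5,0,16,60],[0,0,0,0,0,9,60],[0,0,0,0,0,0,50],[0,0,0,0,0,0,30],[0,0,0,0,0,0,30],[0,0,0,0,0,0,30],[0,0,0,0,0,0,30],[0,0,0,0,0,0,30]]';python3 -m inch '[[0,0,0,0,0,-12,30],[0,0,0,0,0,-25,30],[0,0,0,0,0,-25,30],[0,0,0,0,0,0,30]]'; python3 -c "
from h import *
plan(.517,.340,.081,82.4)"
```

```text
t: 27.72
tcp_pos: [0.4304, 0.0983, 0.0735]
eef_rot: [0.952, -0.305, 0.0, -0.0]
contact_force: [-0.8, 0.3, 6.4]
finger_gap: 0.428
gripper_force: 60.9
t: 28.22
tcp_pos: [0.4309, 0.0985, 0.1368]
eef_rot: [0.952, -0.305, 0.002, -0.002]
contact_force: [0.3, 0.3, -1.7]
finger_gap: 0.428
gripper_force: 60.3
t 28.23 tcp [0.4309 0.0985 0.1368] phi -125.6 shift [ -70.5 -246.2   56.9] turn -28.0 tilt [ 0.004  0.003 -1.   ] q6 0.36 gap 36.6 F [ 0.3  0.3 -1.7] grip 60.3
```

```bash
python3 -m inch '[[0,0,0,-11.8,-41,0,30],[0,0,0,-11.8,-41,0,30],[0,0,0,-11.8,-41,0,30],[0,0,0,-11.8,-41,0,30],[0,0,0,-11.8,-41,0,30],[0,0,0,-11.8,-41,0,30],[0,0,-9.4,0,0,12,30],[0,0,-9.4,0,0,12,30],[0,0,-9.2,0,0,12,30],[0,0,0,0,0,0,30],[0,0,0,0,0,0,30]]'
python3 - <<'E'
from h import *
plan(.517,.340,.081,82.4)
c,im=snap('wrist','w7')
E
```

```text
t: 29.6
tcp_pos: [0.5156, 0.3392, 0.0987]
eef_rot: [0.998, -0.067, -0.0, 0.0]
contact_force: [0.6, -0.0, -0.3]
finger_gap: 0.432
gripper_force: 60.3
t 29.6 tcp [0.5156 0.3392 0.0987] phi -97.7 shift [ 1.3 -1.  17.7] turn -0.1 tilt [-0. -0. -1.] q6 0.59 gap 36.9 F [ 0.6 -0.  -0.3] grip 60.3
```

View pics/w7.png

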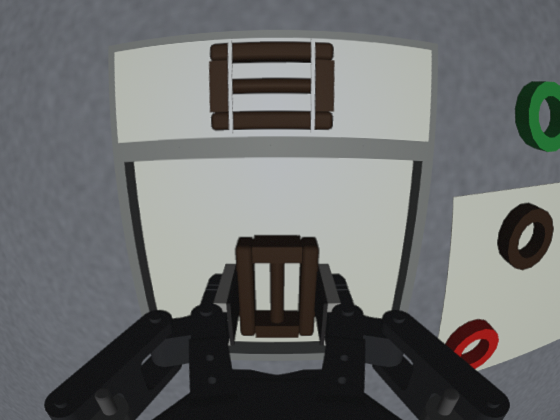

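The buckle is held level at (276,287), over the middle of the well with the buckle example. Lower it.

```bash
python3 -m inch '[[0,0,0,1,0,8,30],[0,0,0,0,0,4,30],[0,0,0,0,0,2,30],[0,0,0,0,0,2,30],[0,0,0,0,0,2,30],[0,0,0,0,0,1,30],[0,0,0,0,0,0,30]]'; python3 -m inch '[[0,0,0,0,0,0,38],[0,0,0,0,0,0,44],[0,0,0,0,0,0,50],[0,0,0,0,0,-3,50],[0,0,0,0,0,-12,50],[0,0,0,0,0,-25,50],[0,0,0,0,0,-25,65],[0,0,0,0,0,0,65]]'; python3 -c "
from h import *
plan(.506,.167,.0735,5)"
```

```text
t: 30.52
tcp_pos: [0.5166, 0.3392, 0.0798]
eef_rot: [0.998, -0.066, -0.0, 0.0]
contact_force: [0.3, -0.1, -2.1]
finger_gap: 0.428
gripper_force: 60.3
t: 31.52
tcp_pos: [0.5177, 0.3402, 0.1482]
eef_rot: [0.998, -0.066, 0.002, -0.002]
contact_force: [-0.1, 0.1, -0.2]
finger_gap: 0.762
gripper_force: 0.0
t 31.52 tcp [0.5177 0.3402 0.1482] phi -97.5 shift [ 10.9 173.6  73.8] turn 77.5 tilt [ 0.005  0.004 -1.   ] q6 0.6 gap 65.1 F [-0.1  0.1 -0.2] grip 0.0
```

```bash
python3 -m inch '[[0,0,0,2.7,43.4,0,65],[0,0,0,2.7,43.4,0,65],[0,0,0,2.7,43.4,0,65],[0,0,0,2.7,43.4,0,65],[0,0,0,0,0,20,65],[0,0,0,0,0,25,65],[0,0,0,0,0,0,65],[0,0,0,0,0,0,65]]'
python3 - <<'E'
from h import *
plan(.506,.167,.0735,82.4)
c,im=snap('wrist')
for r in pinpoint('ring_a','wrist')[:4]: print(round(r['p'],2),np.round(w(c,r['position']),4))
E
```

```text
t: 32.52
tcp_pos: [0.5048, 0.166, 0.1004]
eef_rot: [0.998, -0.066, 0.0, -0.0]
contact_force: [-0.2, 0.4, 0.0]
finger_gap: 0.758
gripper_force: 0.0
t 32.52 tcp [0.5048 0.166  0.1004] phi -97.5 shift [ 1.1 -1.2 26.9] turn 0.1 tilt [ 0.001  0.    -1.   ] q6 0.82 gap 64.7 F [-0.2  0.4  0. ] grip 0.0
0.92 [ 5.050e-01  1.635e-01 -3.000e-04]
0.62 [ 0.4202  0.2044 -0.0036]
```

```bash
python3 -m inch '[[0,0,0,1,-0.5,17,65],[0,0,0,0,0,9.5,65],[0,0,0,0,0,0,56],[0,0,0,0,0,0,36],[0,0,0,0,0,0,36],[0,0,0,0,0,0,36],[0,0,0,0,0,0,36],[0,0,0,0,0,0,36]]';python3 -m inch '[[0,0,0,0,0,-12,36],[0,0,0,0,0,-25,36],[0,0,0,0,0,-25,36],[0,0,0,0,0,0,36]]'; python3 -c "
from h import *
plan(.6208,.0199,.0803,5)"
```

```text
t: 33.62
tcp_pos: [0.506, 0.1664, 0.0744]
eef_rot: [0.998, -0.066, 0.001, -0.0]
contact_force: [-1.6, -0.7, 6.0]
finger_gap: 0.49
gripper_force: 61.0
t: 34.12
tcp_pos: [0.5065, 0.1667, 0.1376]
eef_rot: [0.998, -0.066, 0.002, -0.002]
contact_force: [-0.5, -1.1, -0.2]
finger_gap: 0.489
gripper_force: 60.9
t 34.12 tcp [0.5065 0.1667 0.1376] phi -97.6 shift [132.4 130.6  57.4] turn 77.4 tilt [ 0.004  0.003 -1.   ] q6 0.82 gap 41.7 F [-0.5 -1.1 -0.2] grip 60.9
```

```bash
python3 -m inch '[[0,0,0,33.1,32.7,0,36],[0,0,0,33.1,32.7,0,36],[0,0,0,33.1,32.7,0,36],[0,0,0,33.1,32.7,0,36],[0,0,9.7,0,0,0,36],[0,0,9.7,0,0,0,36],[0,0,9.7,0,0,0,36],[0,0,9.7,0,0,0,36],[0,0,9.7,0,0,5,36],[0,0,9.7,0,0,10,36],[0,0,9.7,0,0,10,36],[0,0,9.5,0,0,10,36],[0,0,0,0,0,0,36],[0,0,0,0,0,0,36]]'
python3 - <<'E'
from h import *
plan(.6208,.0199,.0803,5)
c,im=snap('wrist','w8')
E
```

```text
t: 35.88
tcp_pos: [0.6195, 0.0189, 0.1002]
eef_rot: [0.738, -0.674, -0.0, 0.0]
contact_force: [-0.2, -0.2, -0.6]
finger_gap: 0.485
gripper_force: 61.0
t 35.88 tcp [0.6195 0.0189 0.1002] phi -174.8 shift [-0.9 -1.4 19.9] turn 0.2 tilt [-0. -0. -1.] q6 -0.2 gap 41.4 F [-0.2 -0.2 -0.6] grip 61.0
```

View pics/w8.png

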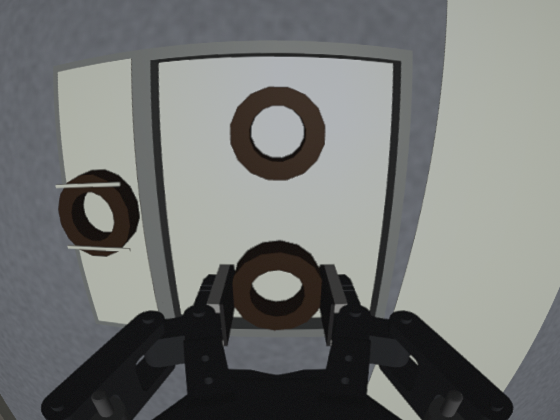

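The first ring lies flat in the well (277,132). The second is held level (277,285) over the free half, clear of the walls. Lower it.

```bash
python3 -m inch '[[0,0,0,-0.9,-1.4,10,36],[0,0,0,0,0,4,36],[0,0,0,0,0,2,36],[0,0,0,0,0,2,36],[0,0,0,0,0,1,36],[0,0,0,0,0,1,36],[0,0,0,0,0,0,36]]'
```

```text
t: 36.8
tcp_pos: [0.6209, 0.02, 0.0805]
eef_rot: [0.738, -0.675, 0.0, -0.0]
contact_force: [1.1, -0.6, -1.2]
finger_gap: 0.49
gripper_force: 61.0
```

```bash
python3 -m inch '[[0,0,0,0,0,1,36],[0,0,0,0,0,0,36]]'; python3 -m inch '[[0,0,0,0,0,0,42],[0,0,0,0,0,0,46],[0,0,0,0,0,0,52],[0,0,0,0,0,0,56],[0,0,0,0,0,-10,56],[0,0,0,0,0,-25,56],[0,0,0,0,0,-40,56],[0,0,0,0,0,-50,56],[0,0,0,50,30,-30,56],[0,0,0,50,50,0,56],[0,0,0,50,50,0,56],[0,0,0,50,50,0,56],[0,0,0,50,50,0,56],[0,0,0,50,0,0,56],[0,0,0,50,0,0,56],[0,0,0,0,0,0,56],[0,0,0,0,0,0,56]]'
python3 - <<'E'
from h import *
plan(.5,0,.2,0)
c,im=snap('top','top9'); cv2.imwrite('pics/top9b.png',cv2.resize(im[70:320,80:500],None,fx=1.9,fy=1.9,interpolation=2)[:,:,::-1])
E
```

```text
t: 37.05
tcp_pos: [0.6209, 0.02, 0.0804]
eef_rot: [0.738, -0.675, 0.0, -0.0]
contact_force: [-2.1, 1.6, 5.6]
finger_gap: 0.483
gripper_force: 61.5
t: 39.17
tcp_pos: [0.4444, -0.3212, 0.2332]
eef_rot: [0.737, -0.676, -0.0, -0.0]
contact_force: [0.5, 0.0, -0.3]
finger_gap: 0.662
gripper_force: 0.0
t 39.17 tcp [ 0.4444 -0.3212  0.2332] phi -175.0 shift [-315.1  -83.4   33.3] turn 5.0 tilt [-0.  0. -1.] q6 0.42 gap 56.5 F [ 0.5  0.  -0.3] grip 0.0
```

View pics/top9b.png

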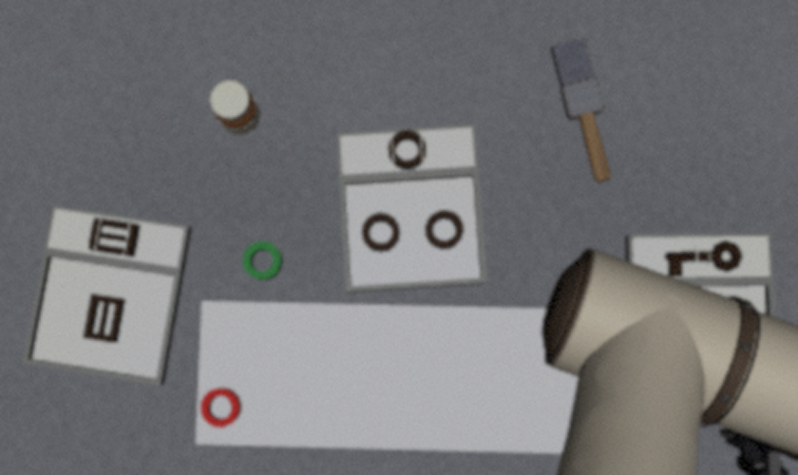

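Rings lie at (380,231) and (444,229), the buckle at (104,318), and the jar, brush and coloured rings are where they were. The arm hides the key tray, so I'll look down with the wrist camera.

Run:
```python
from h import *
c,im=snap('wrist','w10')
```

```text
(no output)
```

View pics/w10.png

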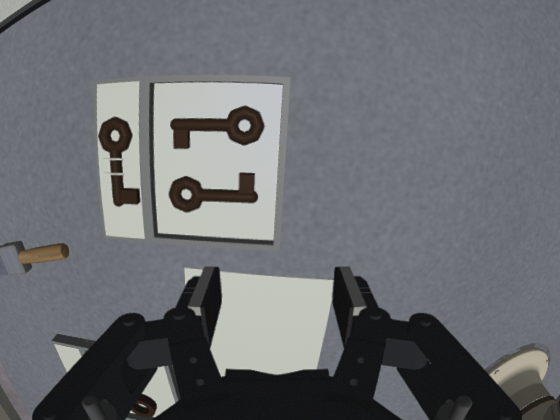

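Both keys lie flat and apart in the key tray, at (215,127) and (213,192). Handing in.

```bash
python3 -c "
from cell import env
print(env.finish_job())"
```

```text
the job is handed in; nothing more can be done
None
```

I handed the job in at about 39 s: both rings, both keys and the buckle lie flat and apart in their matching trays, and the jar, brush and coloured rings look unmoved in the final pictures; on the way the shut fingertips pressed on the key tray's wall with up to about 80 N, under the 120 N wrist limit, and the hand-in call did not return a verdict.

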